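Mark the clamped copper bar with the swing-arm spring plunger

TASK

Mark the copper bar that is clamped in the swing-arm marking fixture: swing the arm round until the plunger on its end stands over the middle of the bar, then push the plunger's round black head down to its stop and let it spring back up. Do not push the plunger down while it is anywhere but over the middle of the bar. Leave the arm standing over the bar and do not disturb the loose things nearby.

Things in the scene. Friction and masses are not known exactly. Their poses are not given: they have to be found in the camera images.
- swing_arm (a joint): angle of the arm about the fixture's vertical post, rad, from -1.2 to 1.2; 0 = the arm points to the front of the fixture (the fixture's own -x), growing counter-clockwise seen from above. Friction 0.25 N m: it turns freely by hand, with about 4 N at the grip point, and stays where it is left.
- plunger (a joint): how far the plunger is pushed down, m: 0 = up, 0.012 = on its stop. Its spring pushes it back up with 3.6 N at the top to 9 N at the stop.
- fixture: the marking fixture, fixed to the worktop: a grey steel base plate 12 mm thick and 205 mm long (200 mm wide in front, 84 mm behind) with an upright steel post. Origin on the post's axis at the underside; front edge 150 mm from it along -x, rear edge 45 mm along +x; z up. A locked nest at its front carries the bar. A tall machine housing stands behind, to the right: come from the front.
- pivot_top (a point): top of the screw on the arm's hub (hub 36 mm across), on the post's vertical axis, 98 mm above the worktop; the arm turns about this axis.
- beam_grip (a point): point inside the arm's plain aluminium beam, 62 mm out from the pivot axis and 75 mm above the worktop. The beam is 16 mm wide and 18 mm high (66 to 84 mm above the worktop), level, and bare from 18 to 105 mm from the axis; below it there is free space down to 24 mm above the worktop. x points back along the arm to the pivot, y across the arm, z up.
- plunger_head (a point): centre of the top of the plunger's black mushroom head, 32 mm across with a flat top about 22 mm across, 120 mm above the worktop when up; moves straight down 12 mm with the plunger. 120 mm from the pivot axis.
- plunger_tip (a point): the plunger's pointed lower end, on the same vertical line as the head, 75.5 mm below its top; 12.5 mm above the bar when up. The steel sleeve that guides it on the end of the arm is 30 mm across, from 56 to 94 mm above the worktop.
- bar_middle (a point): middle of the top face of the copper bar (18 x 62 x 8 mm), 32 mm above the worktop and 120 mm from the pivot axis. The bar lies crosswise to the line from the pivot, clamped in the locked nest between two small steel end blocks with screws (up to 36 mm above the worktop); it cannot move.
- flanged_shaft: bystander: loose stepped steel shaft standing on a round flange 42 mm across, 52 mm high; origin at the centre of its underside.
- steel_dish: bystander: loose round shallow steel dish, 71 mm across, 14 mm high; origin at the centre of its underside.
- sample_cup: bystander: loose small steel cup, 33 mm across, 28 mm high; origin at the centre of its underside.

How it is judged:
By the outcome, as a careful person would: the job done as asked, in the order asked, and still so for the second after the job is handed in, with the robot touching nothing.
It also fails if it takes over 35 s, if anything falls off the work surface, if the arm or the gripper's body presses on something with over 40 N, if the wrist force passes 120 N, or if a joint passes its speed limit or range.

ROBOT

A 6-joint arm with a two-finger parallel gripper is mounted at the origin on a cart in front of the work surface, level with it; the furniture and walls round the work are solid. World frame = base frame: x ahead of the robot, y to its left, z up, the work surface at z = 0. Lengths are in mm, angles in degrees, forces in N, time in s.
With the tool pointing down it reaches from about 350 to 850 mm from the base axis. Payload 8.1 kg.
Tool frame: the origin (TCP) lies at the very end of the fingers, on their centre line; the grasp point (between the pads) lies 19 mm behind it (r.grasp_offset is the distance from the TCP to the grasp point, in mm); z points along the fingers, y is the line along which they close (so a half turn about z gives the same grasp; the last joint's range is limited). The gripper opens to 85 mm and grips with 20 to 120 N. Pads are 22 mm wide; open, the fingers measure 114 mm over their backs; the gripper's body (76 mm by 85 mm) begins 54 mm behind the grasp point. The pads swing forward as they close: fully open they stand 13 mm farther back than shut.
Start: joints at [71.54, 7.471, 85.268, -0, 87.261, -4.893], TCP at [140.733, 583.266, 231.292] pointing down, gripper open.
Joint ranges: [-169.43, 169.43], [-51.17, 129.36], [1.28, 143.12], [-76.62, 256.62], [0, 156.53], [-152.29, 152.29]. Speed limits (degrees/s): [136.94, 136.94, 159.86, 180, 180, 180].

INTERFACE

Orientations are given as [roll, pitch, yaw] about the fixed x, y, z axes, in that order (R = Rz(yaw) Ry(pitch) Rx(roll)).
In Python, from bench import r gives the robot as it stands.
- The arm moves only by the tool carry_out, never from a script. Its argument "commands" is a list of rows, each an object with "jaw": the finger opening in m, from 0 to 0.0854; "translation": the shift along the tool's x, y, z in m, a list of three; "spin": the turn about the tool's z in rad. A call has exactly 8 rows; each row shifts and turns the commanded pose from where the row before left it, along the tool's axes as they then stand; what a row does not reach is not made up. A row lasts 1/12 s, in which the tool goes at most 41.7 mm and 7.16 degrees, less where a joint would pass 70% of its speed; a pose out of reach is approached as far as the arm can. A call is refused whole if a number of a shift passes 0.0417 or a number of a turn 0.125, either way. A call with a gripper value outside its range is refused whole. The fingers move at their own pace and stop on an object; "squeeze" is the grip in N (left out, the last holds). Time passes only in rows, so rows that do not move let the fingers close, or fill a call up. It gives the time, the measured TCP pose, the force, the opening and the grip force at its end, in the units of the state.
- r.sense(): the state, without advancing time (a new reading comes with each control period).
- r.snapshot(name): name is "scene" or "top" or "wrist"; returns a dict with "pixels" (400x640x3 uint8, blue, green, red), "K" (3x3 intrinsics, pixels), "extrinsics" (4x4, takes a point from camera to world coordinates). Camera axes: x right, y down, z forward; pixel columns grow to the right and rows downward; lengths in mm; the calibration is good to about 2 mm. A picture is of the moment at which its call begins. There is no depth.
- r.hand_in(): hands the job in; it is judged then, once.
Trained networks look in a picture, given as the dict that the camera call returned (one of the last four; its "shot" number tells which), for a name from the list of things; names that differ only in an ending like _2 or _b are one class to them, and where a whole thing is asked for, a point or a joint stands for the part that bears it (a point fixed in the world has none). Each returns a list of dicts, best first, with "score" (0 to 1); they miss things now and then, are a little off and sometimes report something else, mostly with a low value. They report only what shows in the picture. A call takes as long as a camera call.
- r.spot_in(picture, target): "xy" ([column, row] in pixels, amid what is visible of it).
- r.regions_of(picture, target): "pixels" (400x640 bool, what is visible of it) and "xy" ([column, row] in pixels, amid what is visible of it).
- r.landmark_of(picture, target): "xy" ([column, row] in pixels: a listed point, or the origin of a listed thing).
The state is a dict: "time": time; "joint_pos": joint angles; "qd": joint speeds; "joint_efforts": joint torques, N m; "tool_pos": TCP position; "tcp_rot": TCP orientation; "ft_force": force on the tool from outside, world axes, zero at the start; "wrist_torque": the same for the moment, N m; "finger_gap": finger opening in mm; "grip_force": force on a finger pad.
Only numpy, scipy, OpenCV 4.12 (cv2) and the standard library are available. Lean on these libraries where they do the work, as an engineer would, in place of code of your own. Each camera call takes 0.05 s, during which the arm holds its last target. There are 200 camera calls.

## Working session

There is one attempt and no reset: what is moved stays moved. The work goes in short steps, Python scripts to look and compute and a tool call to move; the robot and the scene stay as the last step left them, time stands still between calls to the robot, and variables do not carry over. Pictures are saved under pics/ and viewed, at most 10 in all, crops included, and the job is handed in when it is done.

Besides the shell and the picture viewer there is one more tool, called after "Request:" as name(argument=value, ...), one argument or row to a line, values as JSON. carry_out: Moves the arm, as the interface text tells. Its arguments: {"type":"object","properties":{"commands":{"type":"array","items":{"type":"object","properties":{"jaw":{"type":"number"},"translation":{"type":"array","items":{"type":"number"}},"spin":{"type":"number"}}}},"squeeze":{"type":"number"}},"required":["commands"]}

```bash
mkdir -p pics; cat > h.py <<'E'
import numpy as np,cv2
from bench import r
def ray(p,xy):
    K=np.array(p["K"]);T=np.array(p["extrinsics"])
    d=T[:3,:3]@np.linalg.solve(K,[xy[0],xy[1],1]);return T[:3,3],d
def at(p,xy,z):
    o,d=ray(p,xy);return (o+d*(z-o[2])/d[2])
E
python3 - <<'E'
from h import *
print(r.sense())
Z=dict(pivot_top=98,beam_grip=75,plunger_head=120,bar_middle=32,fixture=0,flanged_shaft=0,steel_dish=0,sample_cup=0,plunger_tip=44.5)
for n in("top","scene"):
    p=r.snapshot(n);cv2.imwrite(f"pics/{n}0.png",p["pixels"])
    for t,z in Z.items():
        for q in r.landmark_of(p,t)[:2]:print(n,t,np.round(q["xy"]),round(q["score"],2),at(p,q["xy"],z).round(1))
E
```

```text
{'time': 0.0, 'joint_pos': array([ 7.15376375e+01,  7.51551675e+00,  8.53305248e+01, -9.48854929e-04,
        8.72621878e+01, -4.89448866e+00]), 'qd': array([-0.01013855,  0.04185817,  0.05431851,  0.01566021,  0.00512316,
       -0.09792332]), 'joint_efforts': array([-8.50374704e-05, -5.69383764e+01, -5.00562358e+01,  1.34431484e-04,
        1.41524523e-02,  6.50321653e-06]), 'tool_pos': array([140.57774962, 582.71911778, 230.22824611]), 'tcp_rot': array([-1.79892084e+02, -8.29001285e-03,  1.66432165e+02]), 'ft_force': array([-0.35437741, -0.76122724, -0.17815112]), 'wrist_torque': array([-0.01041252, -0.00750211,  0.00770607]), 'grip_force': 0.0, 'finger_gap': 85.30739637754715}
top pivot_top [343. 178.] 0.96 [569.   81.2  98. ]
top pivot_top [268. 268.] 0.55 [335.5 284.4  98. ]
top plunger_head [305. 202.] 0.42 [503.7 183.4 120. ]
top bar_middle [331. 227.] 0.76 [446.8 114.6  32. ]
top fixture [342. 188.] 0.81 [565.8  77.6   0. ]
top flanged_shaft [268. 268.] 0.66 [338.1 294.9   0. ]
top steel_dish [239. 234.] 0.58 [436.8 379.1   0. ]
top steel_dish [341. 187.] 0.53 [568.3  81.3   0. ]
top sample_cup [403. 186.] 0.43 [565.7 -98.6   0. ]
scene pivot_top [368. 196.] 0.84 [575.5  85.3  98. ]
scene beam_grip [340. 194.] 0.69 [537.4 136.2  75. ]
scene plunger_head [318. 171.] 0.66 [504.5 184.3 120. ]
scene bar_middle [312. 228.] 0.79 [451.5 107.3  32. ]
scene fixture [362. 227.] 0.56 [569.9  83.   -0. ]
scene flanged_shaft [239. 204.] 0.68 [338.4 285.    0. ]
scene steel_dish [262. 174.] 0.77 [431.1 365.2   0. ]
scene sample_cup [412. 292.] 0.75 [ 566.9 -115.     0. ]
```

```bash
python3 -c "
import cv2
a=cv2.imread('pics/top0.png')[110:330,180:470];cv2.imwrite('pics/t1.png',cv2.resize(a,None,fx=2.7,fy=2.7))
a=cv2.imread('pics/scene0.png')[80:330,180:500];cv2.imwrite('pics/s1.png',cv2.resize(a,None,fx=2.4,fy=2.4))"
```

```text
(no output)
```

View pics/t1.png

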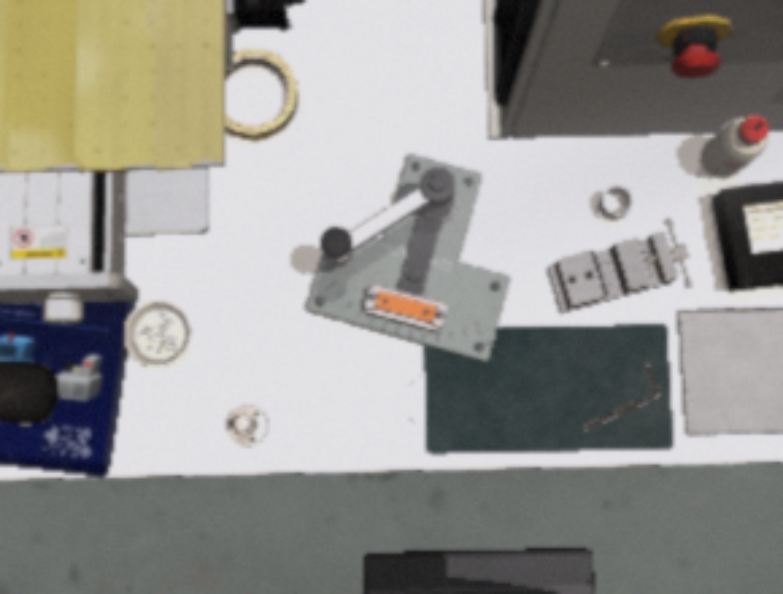

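View pics/s1.png

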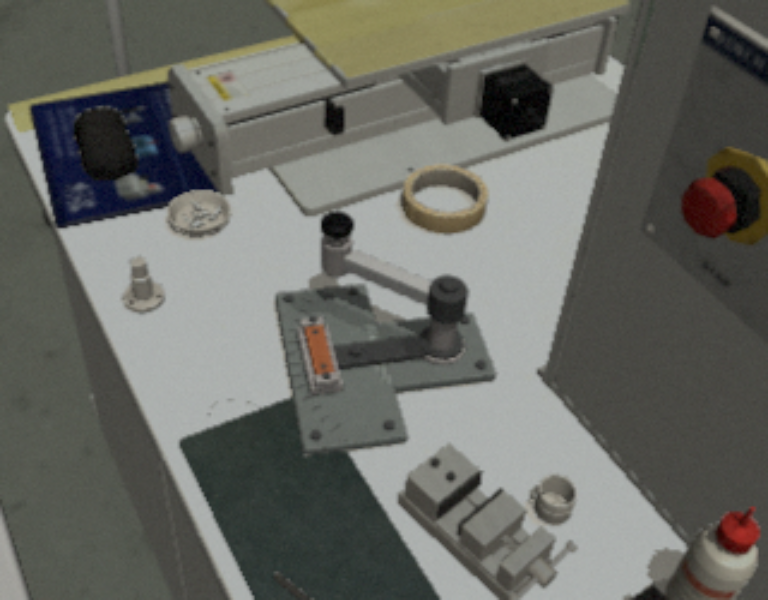

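The top view (crop) shows the hub at (437,185), the head at (336,242), the orange bar at (406,307), the dish at (160,333), the shaft at (247,425) and the cup at (612,203). The scene view agrees. The arm stands about 44° clockwise of the bar. I'll turn the tool in line with the beam first, then travel.

Request:
carry_out(
  commands=[
    {"spin": 0.094,"jaw": 0.085},
    {"spin": 0.094},
    {"spin": 0.094},
    {"spin": 0.094},
    {"spin": 0.094},
    {"spin": 0.094},
    {"spin": 0.094},
    {"spin": 0.094},
  ],
)

```text
invalid input
```

```bash
cat >> h.py <<'E'
from scipy.spatial.transform import Rotation as Ro
def togo(w):
    s=r.sense();R=Ro.from_euler('xyz',s["tcp_rot"],degrees=True)
    print(s["time"],s["tool_pos"].round(1),s["tcp_rot"].round(2),"F",s["ft_force"].round(1),"togo tool mm",R.inv().apply(np.array(w)-s["tool_pos"]).round(1))
E
python3 -c "
from h import *
togo([520,150,230])"
```

```text
1.0 [140.7 583.3 231.3] [-180.     -0.    166.43] F [ 0.3  0.3 -0.5] togo tool mm [-470.3 -332.2    1.3]
```

Request:
carry_out(
  commands=[
    {"spin": 0.094,"jaw": 0.085,"translation": [0,0,0]},
    {"spin": 0.094,"jaw": 0.085,"translation": [0,0,0]},
    {"spin": 0.094,"jaw": 0.085,"translation": [0,0,0]},
    {"spin": 0.094,"jaw": 0.085,"translation": [0,0,0]},
    {"spin": 0.094,"jaw": 0.085,"translation": [0,0,0]},
    {"spin": 0.094,"jaw": 0.085,"translation": [0,0,0]},
    {"spin": 0.094,"jaw": 0.085,"translation": [0,0,0]},
    {"spin": 0.094,"jaw": 0.085,"translation": [0,0,0]},
  ],
)

```text
time: 1.67
tool_pos: [140.7, 583.3, 231.3]
tcp_rot: [-180.0, -0.0, 123.1]
ft_force: [-0.1, -0.3, -0.1]
finger_gap: 84.9
grip_force: 0.0
```

```bash
python3 -c "
from h import *
togo([520,150,230])"
```

```text
1.6667 [140.7 583.3 231.3] [-180.     -0.    123.08] F [-0.1 -0.3 -0.1] togo tool mm [-570.1   81.3    1.3]
```

Request:
carry_out(
  commands=[
    {"spin": 0,"jaw": 0.085,"translation": [-0.0355,0.005,0]},
    {"spin": 0,"jaw": 0.085,"translation": [-0.0355,0.005,0]},
    {"spin": 0,"jaw": 0.085,"translation": [-0.0355,0.005,0]},
    {"spin": 0,"jaw": 0.085,"translation": [-0.0355,0.005,0]},
    {"spin": 0,"jaw": 0.085,"translation": [-0.0355,0.005,0]},
    {"spin": 0,"jaw": 0.085,"translation": [-0.0355,0.005,0]},
    {"spin": 0,"jaw": 0.085,"translation": [-0.0355,0.005,0]},
    {"spin": 0,"jaw": 0.085,"translation": [-0.0355,0.005,0]},
  ],
)

```text
time: 2.33
tool_pos: [331.1, 366.6, 231.5]
tcp_rot: [180.0, -0.0, 123.4]
ft_force: [1.5, 0.6, -0.9]
finger_gap: 85.1
grip_force: 0.0
```

Request:
carry_out(
  commands=[
    {"spin": 0,"jaw": 0.085,"translation": [-0.0355,0.005,0]},
    {"spin": 0,"jaw": 0.085,"translation": [-0.0355,0.005,0]},
    {"spin": 0,"jaw": 0.085,"translation": [-0.0355,0.005,0]},
    {"spin": 0,"jaw": 0.085,"translation": [-0.0355,0.005,0]},
    {"spin": 0,"jaw": 0.085,"translation": [-0.0355,0.005,0]},
    {"spin": 0,"jaw": 0.085,"translation": [-0.0355,0.005,0]},
    {"spin": 0,"jaw": 0.085,"translation": [-0.0355,0.005,0]},
    {"spin": 0,"jaw": 0.085,"translation": [0,0,0]},
  ],
)

```text
time: 3.0
tool_pos: [499.4, 174.9, 231.3]
tcp_rot: [180.0, 0.2, 123.1]
ft_force: [-0.6, 0.7, -0.2]
finger_gap: 84.8
grip_force: 0.0
```

```bash
python3 - <<'E'
from h import *
togo([520,150,230])
p=r.snapshot("wrist");cv2.imwrite("pics/w1.png",p["pixels"])
for t,z in dict(pivot_top=98,beam_grip=75,plunger_head=120,bar_middle=32,fixture=0).items():
    for q in r.landmark_of(p,t)[:2]:print(t,np.round(q["xy"]),round(q["score"],2),at(p,q["xy"],z).round(1))
E
```

```text
3.0 [499.4 174.9 231.3] [1.7998e+02 1.5000e-01 1.2308e+02] F [-0.6  0.7 -0.2] togo tool mm [-32.1   3.7   1.4]
pivot_top [332. 287.] 0.78 [572.7  84.6  98. ]
beam_grip [330. 229.] 0.94 [537.3 134.7  75. ]
plunger_head [338. 196.] 0.87 [513.1 183.  120. ]
bar_middle [267. 195.] 0.94 [456.6 114.7  32. ]
fixture [338. 195.] 0.64 [539.3 156.5   0. ]
fixture [327. 245.] 0.55 [568.8  84.1   0. ]
```

View pics/w1.png

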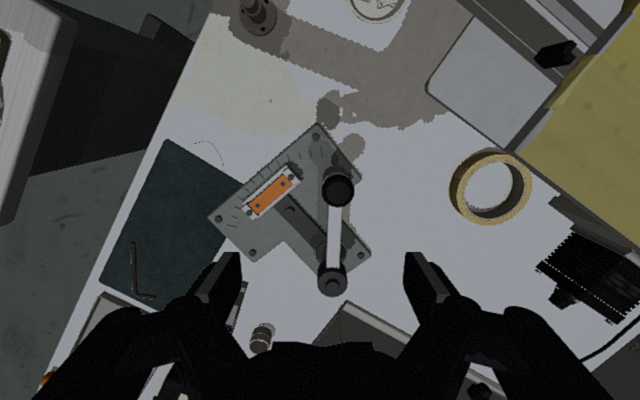

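The wrist view shows the hub at about (332,280), the black head at (338,189), and the orange bar at (270,195). The arm is free of obstacles. I'll fit the fixture model to all views.

```bash
cat >> h.py <<'E'
from scipy.optimize import least_squares
def proj(p,X):
    K=np.array(p["K"]);T=np.linalg.inv(np.array(p["extrinsics"]))
    c=K@(T[:3,:3]@X+T[:3,3]);return c[:2]/c[2]
def orange(p):
    h=cv2.cvtColor(p["pixels"],cv2.COLOR_BGR2HSV)
    m=cv2.inRange(h,(5,130,100),(18,255,255));n,l,s,c=cv2.connectedComponentsWithStats(m)
    return l,s,c
def fit(names=("top","scene","wrist"),verb=True):
    ob=[];Z=dict(pivot_top=98,beam_grip=75,plunger_head=120,bar_middle=32)
    for n in names:
        p=r.snapshot(n)
        for t in Z:
            q=r.landmark_of(p,t)
            if q and q[0]["score"]>.4: ob.append((n,p,t,np.array(q[0]["xy"],float)))
        bm=[o for o in ob if o[0]==n and o[2]=="bar_middle"]
        l,s,c=orange(p)
        if bm and len(c)>1:
            i=1+np.argmin(np.hypot(*(c[1:]-bm[0][3]).T)-0.0*s[1:,4]+100*(s[1:,4]<40))
            ob.append((n,p,"bar_middle",c[i]));
            if verb:print(n,"orange",c[i].round(1),"area",s[i,4],"lm",bm[0][3].round(1))
    def P(v,t):
        a=v[2] if t=="bar_middle" else v[3];d=62 if t=="beam_grip" else 0 if t=="pivot_top" else 120
        return np.array([v[0]+d*np.cos(a),v[1]+d*np.sin(a),Z[t]])
    def res(v):
        return np.concatenate([(proj(p,P(v,t))-xy) for n,p,t,xy in ob])
    f=least_squares(res,[570,83,2.92,2.15],loss="soft_l1",f_scale=1.5)
    v=f.x;R=res(v).reshape(-1,2)
    if verb:
        for o,e in zip(ob,R):print(o[0],o[2],e.round(1))
    print("pivot",v[:2].round(1),"bar deg",np.degrees(v[2]).round(2),"arm deg",np.degrees(v[3]).round(2),"bar",P(v,"bar_middle")[:2].round(1),"grip",P(v,"beam_grip")[:2].round(1),"head",P(v,"plunger_head")[:2].round(1))
    return v
E
python3 -c "
from h import *
v=fit();fit(('wrist',),False);fit(('scene','top'),False)"
```

```text
top orange [329.8 223.1] area 111 lm [333.1 225.6]
scene orange [312.2 225. ] area 137 lm [313.7 223.9]
wrist orange [270.1 198.3] area 581 lm [271.4 199. ]
top pivot_top [ 0.7 -2.1]
top beam_grip [2.7 2.6]
top bar_middle [-3.2 -2.5]
top bar_middle [0.1 0. ]
scene pivot_top [-0.9 -0.8]
scene beam_grip [ 2.2 -0.8]
scene plunger_head [ 3.4 -3.8]
scene bar_middle [-0.8 -0. ]
scene bar_middle [ 0.6 -1.2]
wrist pivot_top [0.  2.4]
wrist beam_grip [ 1.1 -0.4]
wrist plunger_head [-1. -1.]
wrist bar_middle [-1.9 -0.5]
wrist bar_middle [-0.6  0.1]
pivot [572.4  81.8] bar deg 162.6 arm deg 121.15 bar [457.9 117.7] grip [540.3 134.8] head [510.3 184.5]
pivot [573.6  81.7] bar deg 162.44 arm deg 121.59 bar [459.2 117.9] grip [541.1 134.5] head [510.7 183.9]
pivot [570.5  82.3] bar deg 163.85 arm deg 119.93 bar [455.2 115.7] grip [539.6 136. ] head [510.6 186.3]
```

```bash
python3 -c "
from h import *
togo([540.5,134.8,58])"
```

```text
4.8 [496.1 179.6 231.3] [-180.      0.    123.35] F [-0.8  0.1  1.1] togo tool mm [-61.9  12.4 173.3]
```

Request:
carry_out(
  commands=[
    {"spin": 0,"jaw": 0.085,"translation": [-0.0155,0.003,0]},
    {"spin": 0,"jaw": 0.085,"translation": [-0.0155,0.003,0]},
    {"spin": 0,"jaw": 0.085,"translation": [-0.0155,0.003,0]},
    {"spin": 0.035,"jaw": 0.085,"translation": [-0.0155,0.0033,0]},
    {"spin": 0,"jaw": 0.085,"translation": [0,0,0.02]},
    {"spin": 0,"jaw": 0.085,"translation": [0,0,0.025]},
    {"spin": 0,"jaw": 0.085,"translation": [0,0,0.025]},
    {"spin": 0,"jaw": 0.085,"translation": [0,0,0.02]},
  ],
)

```text
time: 5.47
tool_pos: [540.7, 133.4, 139.3]
tcp_rot: [-179.9, -0.0, 121.2]
ft_force: [-0.5, 1.0, -0.3]
finger_gap: 84.9
grip_force: 0.0
```

Request:
carry_out(
  commands=[
    {"spin": 0,"jaw": 0.085,"translation": [0,0,0.02]},
    {"spin": 0,"jaw": 0.085,"translation": [0,0,0.02]},
    {"spin": 0,"jaw": 0.085,"translation": [0,0,0.02]},
    {"spin": 0,"jaw": 0.085,"translation": [0,0,0.015]},
    {"spin": 0,"jaw": 0.085,"translation": [0,0,0.008]},
    {"spin": 0,"jaw": 0.085,"translation": [0,0,0]},
    {"spin": 0,"jaw": 0.05,"translation": [0,0,0]},
    {"spin": 0,"jaw": 0.03,"translation": [0,0,0]},
  ],
)

```text
time: 6.13
tool_pos: [541.6, 134.5, 59.6]
tcp_rot: [179.9, 0.0, 121.3]
ft_force: [-0.1, 0.4, 1.0]
finger_gap: 63.4
grip_force: 0.0
```

```bash
python3 - <<'E'
from h import *
togo([540.5,134.8,58])
p=r.snapshot("wrist");q=r.snapshot("scene");cv2.imwrite("pics/w2.png",np.hstack([p["pixels"][100:400,170:500],cv2.resize(q["pixels"][150:300,240:440],None,fx=2,fy=2)]))
E
```

```text
6.1333 [541.6 134.5  59.6] [1.7991e+02 4.0000e-02 1.2129e+02] F [-0.1  0.4  1. ] togo tool mm [ 0.9 -0.8  1.6]
```

View pics/w2.png

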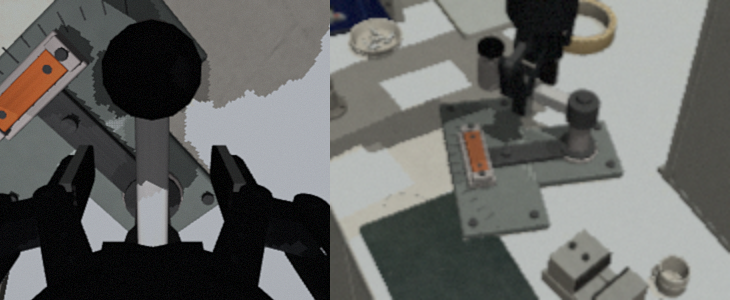

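The beam (x≈153 in the left half) runs centred between the open fingers, with the head ahead of it and clear. Closing gently.

Request:
carry_out(
  commands=[
    {"spin": 0,"jaw": 0.02,"translation": [0,0,0]},
    {"spin": 0,"jaw": 0.02,"translation": [0,0,0]},
    {"spin": 0,"jaw": 0.018,"translation": [0,0,0]},
    {"spin": 0,"jaw": 0.016,"translation": [0,0,0]},
    {"spin": 0,"jaw": 0.014,"translation": [0,0,0]},
    {"spin": 0,"jaw": 0.012,"translation": [0,0,0]},
    {"spin": 0,"jaw": 0.012,"translation": [0,0,0]},
    {"spin": 0,"jaw": 0.012,"translation": [0,0,0]},
  ],
  squeeze=20,
)

```text
time: 6.9
tool_pos: [541.0, 134.9, 58.9]
tcp_rot: [179.9, 0.0, 121.4]
ft_force: [0.9, 3.0, 4.8]
finger_gap: 15.8
grip_force: 20.1
```

Request:
carry_out(
  commands=[
    {"spin": -0.02,"jaw": 0.012,"translation": [0,-0.0012,0]},
    {"spin": -0.04,"jaw": 0.012,"translation": [-5e-05,-0.00245,0]},
    {"spin": -0.04,"jaw": 0.012,"translation": [-5e-05,-0.00245,0]},
    {"spin": -0.04,"jaw": 0.012,"translation": [-5e-05,-0.00245,0]},
    {"spin": -0.04,"jaw": 0.012,"translation": [-5e-05,-0.00245,0]},
    {"spin": -0.04,"jaw": 0.012,"translation": [-5e-05,-0.00245,0]},
    {"spin": -0.04,"jaw": 0.012,"translation": [-5e-05,-0.00245,0]},
    {"spin": -0.04,"jaw": 0.012,"translation": [-5e-05,-0.00245,0]},
  ],
)

```text
time: 7.57
tool_pos: [527.1, 123.2, 58.8]
tcp_rot: [179.9, 0.1, 138.7]
ft_force: [3.8, 2.8, 3.0]
finger_gap: 15.7
grip_force: 20.1
```

Request:
carry_out(
  commands=[
    {"spin": -0.04,"jaw": 0.012,"translation": [-5e-05,-0.00245,0]},
    {"spin": -0.04,"jaw": 0.012,"translation": [-5e-05,-0.00245,0]},
    {"spin": -0.04,"jaw": 0.012,"translation": [-5e-05,-0.00245,0]},
    {"spin": -0.04,"jaw": 0.012,"translation": [-5e-05,-0.00245,0]},
    {"spin": -0.04,"jaw": 0.012,"translation": [-5e-05,-0.00245,0]},
    {"spin": -0.04,"jaw": 0.012,"translation": [-5e-05,-0.00245,0]},
    {"spin": -0.04,"jaw": 0.012,"translation": [-5e-05,-0.00245,0]},
    {"spin": -0.04,"jaw": 0.012,"translation": [-5e-05,-0.00245,0]},
  ],
)

```text
time: 8.23
tool_pos: [516.9, 106.7, 58.9]
tcp_rot: [179.9, 0.1, 157.0]
ft_force: [5.1, 3.4, 2.5]
finger_gap: 15.4
grip_force: 19.9
```

Request:
carry_out(
  commands=[
    {"spin": -0.04,"jaw": 0.012,"translation": [-5e-05,-0.00245,0]},
    {"spin": -0.04,"jaw": 0.012,"translation": [-5e-05,-0.00245,0]},
    {"spin": 0,"jaw": 0.012,"translation": [0,0,0]},
    {"spin": 0,"jaw": 0.012,"translation": [0,0,0]},
    {"spin": 0,"jaw": 0.012,"translation": [0,0,0]},
    {"spin": 0,"jaw": 0.012,"translation": [0,0,0]},
    {"spin": 0,"jaw": 0.012,"translation": [0,0,0]},
    {"spin": 0,"jaw": 0.012,"translation": [0,0,0]},
  ],
)

```text
time: 8.9
tool_pos: [515.0, 101.8, 58.8]
tcp_rot: [180.0, 0.1, 161.4]
ft_force: [4.8, 0.9, 5.1]
finger_gap: 15.5
grip_force: 22.6
```

```bash
python3 - <<'E'
from h import *
togo([457.9,117.7,58])
p=r.snapshot("wrist");q=r.snapshot("scene");cv2.imwrite("pics/w3.png",np.hstack([p["pixels"][60:400,170:500],cv2.resize(q["pixels"][160:273,260:410],None,fx=3,fy=3)[:340]][:339] if 0 else [cv2.resize(p["pixels"][50:350,170:500],None,fx=1,fy=1),cv2.resize(q["pixels"][170:270,270:410],None,fx=3,fy=3)]))
E
```

```text
8.9 [515.  101.8  58.8] [1.7998e+02 9.0000e-02 1.6144e+02] F [4.8 0.9 5.1] togo tool mm [59.2 -3.1  0.7]
```

View pics/w3.png

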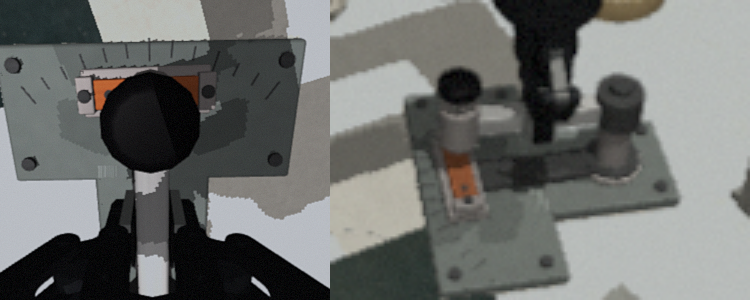

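In the left half the head stands at (149,122). The bar's middle, taken between the end screws (84 and 209), is at column ~147, and the plate is tilted about 1.2° CCW. The swing is therefore about 1.1° short, as the fit also says (162.6 against 161.4).

Request:
carry_out(
  commands=[
    {"spin": -0.01,"jaw": 0.012,"translation": [0,-0.0006,0]},
    {"spin": -0.01,"jaw": 0.012,"translation": [0,-0.0006,0]},
    {"spin": 0,"jaw": 0.012,"translation": [0,0,0]},
    {"spin": 0,"jaw": 0.012,"translation": [0,0,0]},
    {"spin": 0,"jaw": 0.012,"translation": [0,0,0]},
    {"spin": 0,"jaw": 0.012,"translation": [0,0,0]},
    {"spin": 0,"jaw": 0.012,"translation": [0,0,0]},
    {"spin": 0,"jaw": 0.012,"translation": [0,0,0]},
  ],
)

```text
time: 9.67
tool_pos: [514.8, 101.0, 58.8]
tcp_rot: [179.9, 0.1, 162.6]
ft_force: [5.5, 1.7, 4.4]
finger_gap: 15.5
grip_force: 20.4
```

```bash
python3 - <<'E'
from h import *
togo([457.9,117.7,58])
p=r.snapshot("wrist");cv2.imwrite("pics/w4.png",cv2.resize(p["pixels"][90:290,170:470],None,fx=2.6,fy=2.6,interpolation=cv2.INTER_CUBIC))
fit(("wrist",))
l,s,c=orange(p);print(s[s[:,4]>40])
T=np.array(p["extrinsics"]);print(T.round(2))
for t in("plunger_head","bar_middle","fixture"):
    print(t,[(np.round(q["xy"],1),round(q["score"],2)) for q in r.landmark_of(p,t)[:1]])
E
```

```text
9.6667 [514.8 101.   58.8] [1.7994e+02 1.0000e-01 1.6257e+02] F [5.5 1.7 4.4] togo tool mm [59.3 -1.1  0.7]
wrist beam_grip [-0.  2.]
wrist plunger_head [ 0.  -0.7]
pivot [573.4  80.5] bar deg 167.3 arm deg 161.74 bar [456.3 106.9] grip [514.5  99.9] head [459.4 118.1]
[[     0      0    640    400 255574]
 [   266    128     31     31    426]]
[[ 3.0000e-01  9.1000e-01  3.0000e-01  4.3970e+02]
 [ 9.5000e-01 -2.9000e-01 -9.0000e-02  1.2449e+02]
 [ 0.0000e+00  3.1000e-01 -9.5000e-01  2.0066e+02]
 [ 0.0000e+00  0.0000e+00  0.0000e+00  1.0000e+00]]
plunger_head [(array([323.6, 182.1]), 0.65)]
bar_middle []
fixture [(array([321.5, 281.3]), 0.93)]
```

View pics/w4.png

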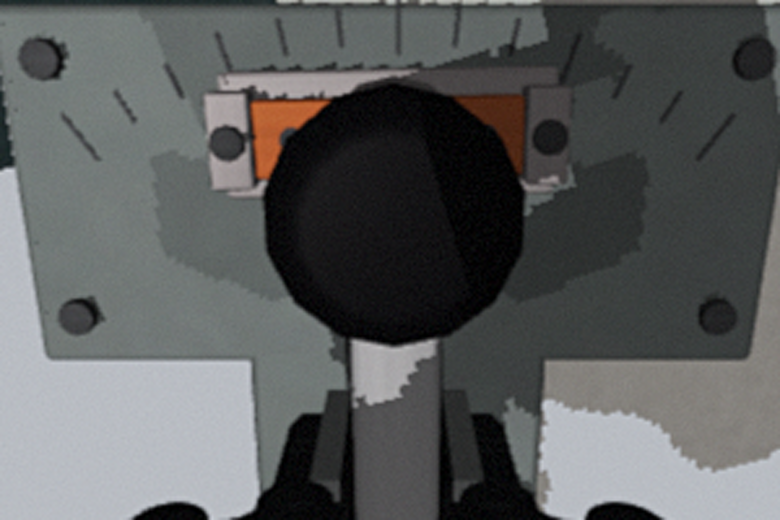

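The plate is level with the arm now: bolts at (41,59) and (754,60). The bar's end screws, at (227,143) and (549,137), show the bar is turned ~1° CCW further, with its middle at column 388 against 394 for the head. I'll compute this properly with the calibration.

```bash
python3 - <<'E'
from h import *
p=r.snapshot("wrist")
g=lambda u,v,z:at(p,(170+(u+.5)/2.6-.5,90+(v+.5)/2.6-.5),z)[:2]
b1,b2=g(228,143,36),g(549,137,36)
o1,o2=g(252,101,32),g(525,94,32)
print("screws",b1,b2,"mid",(b1+b2)/2,np.hypot(*(b1-b2)))
d=b1-b2;print("crosswise bearing",np.degrees(np.arctan2(d[1],d[0]))%360+ -90, np.degrees(np.arctan2(*(o1-o2)[::-1]))-90)
P=[g(41,59,16),g(754,60,16),g(79,316,16),g(717,316,16)]
f=(P[0]+P[1])/2;k=(P[2]+P[3])/2;print("bolts",np.round(P,1),"axis",np.degrees(np.arctan2(*(f-k)[::-1])),np.degrees(np.arctan2(*(P[0]-P[1])[::-1]))-90)
# head silhouette
gray=cv2.cvtColor(p["pixels"],cv2.COLOR_BGR2GRAY);
h=g(394,213,112);print("head",h)
pl=(f+k)/2;print("beam edges",[g(351,345,84),g(439,345,84)])
# lateral coordinates relative to arm line direction
a=np.radians(162.57);n=np.array([-np.sin(a),np.cos(a)]);
for nm,x in dict(bar=(b1+b2)/2,barO=(o1+o2)/2,boltsF=f,boltsR=k,head=h,beam=(g(351,345,84)+g(439,345,84))/2,tcp=r.sense()["tool_pos"][:2]).items():print(nm,"lateral CCW",round(float(n@x),2),"radial",round(float(np.array([np.cos(a),np.sin(a)])@(x-[572.8,81.5])),1))
E
```

```text
screws [448.34081145  83.02776545] [468.4197007  151.28462571] mid [458.38025607 117.15619558] 71.14886342027546
crosswise bearing 163.60787764439698 -196.01771116576742
bolts [[417.3  42.5]
 [468.9 206. ]
 [480.2  23.1]
 [531.6 186.3]] axis 162.6974117154898 -197.51527853704442
head [458.42820686 118.51197259]
beam edges [array([484.16304691, 102.63997573]), array([488.70304942, 117.05223007])]
bar lateral CCW -249.08 radial 119.8
barO lateral CCW -249.07 radial 128.7
boltsF lateral CCW -251.27 radial 136.5
boltsR lateral CCW -251.42 radial 70.8
head lateral CCW -250.39 radial 120.2
beam lateral CCW -250.51 radial 90.9
tcp lateral CCW -250.57 radial 61.2
```

Request:
carry_out(
  commands=[
    {"spin": -0.007,"jaw": 0.012,"translation": [0,-0.00045,0]},
    {"spin": -0.007,"jaw": 0.012,"translation": [0,-0.00045,0]},
    {"spin": 0,"jaw": 0.012,"translation": [0,0,0]},
    {"spin": 0,"jaw": 0.012,"translation": [0,0,0]},
    {"spin": 0,"jaw": 0.012,"translation": [0,0,0]},
    {"spin": 0,"jaw": 0.012,"translation": [0,0,0]},
    {"spin": 0,"jaw": 0.012,"translation": [0,0,0]},
    {"spin": 0,"jaw": 0.012,"translation": [0,0,0]},
  ],
)

```text
time: 10.83
tool_pos: [514.6, 100.2, 58.8]
tcp_rot: [179.9, 0.1, 163.4]
ft_force: [5.7, 2.3, 3.6]
finger_gap: 15.5
grip_force: 20.3
```

Request:
carry_out(
  commands=[
    {"spin": 0,"jaw": 0.016,"translation": [0,0,0]},
    {"spin": 0,"jaw": 0.018,"translation": [0,0,0]},
    {"spin": 0,"jaw": 0.025,"translation": [0,0,0]},
    {"spin": 0,"jaw": 0.045,"translation": [0,0,0]},
    {"spin": 0,"jaw": 0.06,"translation": [0,0,0]},
    {"spin": 0,"jaw": 0.06,"translation": [0,0,0]},
    {"spin": 0,"jaw": 0.06,"translation": [0,0,-0.01]},
    {"spin": 0,"jaw": 0.06,"translation": [0,0,-0.02]},
  ],
)

```text
time: 11.5
tool_pos: [511.2, 99.5, 86.2]
tcp_rot: [-179.9, -0.3, 163.4]
ft_force: [-1.4, -0.1, 1.0]
finger_gap: 60.1
grip_force: 0.0
```

Request:
carry_out(
  commands=[
    {"spin": 0,"jaw": 0.06,"translation": [0,0,-0.025]},
    {"spin": 0,"jaw": 0.06,"translation": [0,0,-0.03]},
    {"spin": 0,"jaw": 0.06,"translation": [0,0,-0.03]},
    {"spin": 0,"jaw": 0.04,"translation": [0,0,-0.03]},
    {"spin": 0,"jaw": 0.02,"translation": [0,0,-0.02]},
    {"spin": 0,"jaw": 0,"translation": [0,0,0]},
    {"spin": 0,"jaw": 0,"translation": [0,0,0]},
    {"spin": 0,"jaw": 0,"translation": [0,0,0]},
  ],
)

```text
time: 12.17
tool_pos: [513.3, 99.8, 223.0]
tcp_rot: [-180.0, -0.0, 163.4]
ft_force: [-1.1, -0.6, -1.0]
finger_gap: 0.2
grip_force: 0.0
```

```bash
python3 - <<'E'
from h import *
togo([458.4,118,135])
p=r.snapshot("wrist");cv2.imwrite("pics/w5.png",cv2.resize(p["pixels"][90:390,120:520],None,fx=2,fy=2,interpolation=cv2.INTER_CUBIC))
fit(("wrist","scene","top"))
E
```

```text
12.1667 [513.3  99.8 223. ] [-1.7999e+02 -3.0000e-02  1.6339e+02] F [-1.1 -0.6 -1. ] togo tool mm [57.7  1.8 88. ]
wrist orange [301.  126.5] area 142 lm [323.3 126. ]
scene orange [313.6 230.5] area 57 lm [311.2 223.3]
top orange [337.2 225.4] area 31 lm [328.5 227. ]
wrist pivot_top [ 0.1 -0.5]
wrist beam_grip [0.6 1. ]
wrist plunger_head [-0.4 -6.1]
wrist bar_middle [-10.2   0. ]
wrist bar_middle [12.1 -0.5]
scene pivot_top [0.9 0.8]
scene beam_grip [1.3 0.1]
scene plunger_head [ 0.7 -1.1]
scene bar_middle [2.2 4.4]
scene bar_middle [-0.2 -2.8]
top plunger_head [-0.5  1.7]
top bar_middle [ 5.3 -2.5]
top bar_middle [-3.4 -0.9]
pivot [570.8  80.3] bar deg 167.23 arm deg 162.24 bar [453.7 106.9] grip [511.7  99.2] head [456.5 116.9]
```

View pics/w5.png

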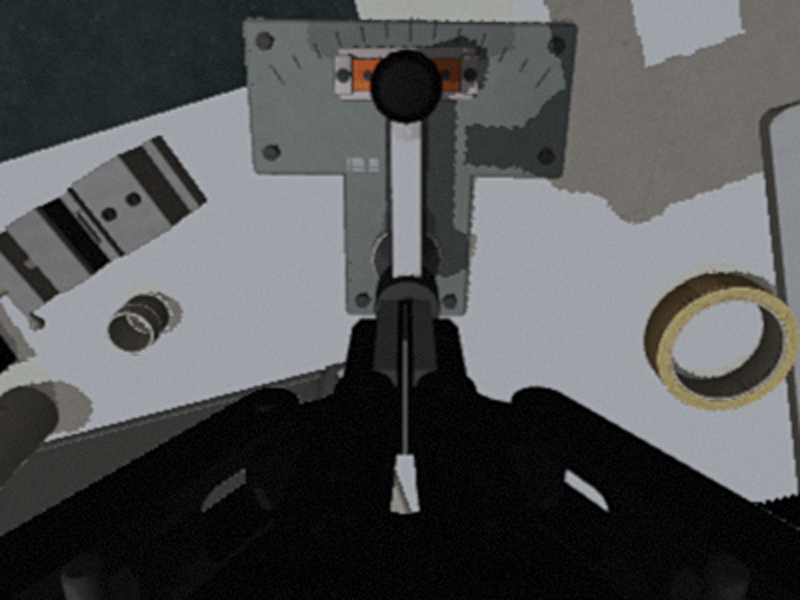

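The head is at (405,86), and the bar's end screws are at (343,74) and (470,74), now level in the image with their middle at 406.5. I'll check the residual with segmented pixels.

```bash
python3 - <<'E'
from h import *
p=r.snapshot("wrist")
a=np.radians(163.4);n=np.array([-np.sin(a),np.cos(a)]);e=np.array([np.cos(a),np.sin(a)])
def L(nm,x):print(nm,"lat",round(float(n@x),2),"rad",round(float(e@(x-[572.5,81])),1),x.round(1))
l,s,c=orange(p);big=[i for i in range(1,len(s)) if s[i,4]>25];print(s[big])
m=np.isin(l,[i for i in big if s[i,0]>280 and s[i,0]<370 and s[i,1]<150])
cols=np.where(m.any(0))[0];print(cols.min(),cols.max())
ro=np.where(m.any(1))[0].mean()
L("orange",at(p,((cols.min()+cols.max())/2,ro),32)[:2])
g=lambda u,v,z:at(p,(120+(u+.5)/2-.5,90+(v+.5)/2-.5),z)[:2]
L("screws",(g(343.5,74,36)+g(470,74,36))/2)
L("boltsF",(g(265,40,16)+g(557,44,16))/2);L("boltsR",(g(271,152,16)+g(546,155,16))/2);L("boltsB",(g(363,300,16)+g(449,300,16))/2)
print("screw crosswise",(np.degrees(np.arctan2(*(g(343.5,74,36)-g(470,74,36))[::-1]))-90)%360)
# dark head
gray=p["pixels"].max(2);k=(gray<45).astype(np.uint8);nn,ll,ss,cc=cv2.connectedComponentsWithStats(k)
i=ll[133,322];print("head comp",ss[i],cc[i]);L("head",at(p,(ss[i,0]+(ss[i,2]-1)/2,ss[i,1]+(ss[i,3]-1)/2),113)[:2])
h=r.regions_of(p,"plunger_head")
if h:print("seg",h[0]["xy"],h[0]["score"])
for row in (115,120,130,140,150): # beam edges in crop rows *2-180
    seg=p["pixels"][90+row//2 if 0 else row+35,290:350].max(1);w=np.where(seg>170)[0];print(row+35,w.min()+290 if len(w) else None,w.max()+290 if len(w) else None)
E
```

```text
[[296 119  13  16 146]]
296 308
orange lat -219.77 rad 119.6 [451.8  94.6]
screws lat -243.95 rad 119.5 [458.7 117.8]
boltsF lat -246.63 rad 136.6 [443.2 125.2]
boltsR lat -245.27 rad 69.9 [506.7 104.9]
boltsB lat -243.67 rad -31.3 [603.2  74.4]
screw crosswise 163.38658345537627
head comp [ 305  113   40  130 1596] [324.9887218  157.71428571]
head lat -244.89 rad 79.2 [497.6 107.2]
seg [323.5, 135.8] 0.9
150 None None
155 None None
165 317 328
175 317 318
185 290 327
```

```bash
python3 -c "
from h import *
togo([458.1,117.3,135])"
```

```text
13.0667 [513.6  99.8 223.4] [1.800e+02 1.000e-02 1.634e+02] F [ 0.6 -1.  -0.6] togo tool mm [58.2  0.9 88.3]
```

Request:
carry_out(
  commands=[
    {"spin": 0,"jaw": 0,"translation": [0.014,0.0002,0]},
    {"spin": 0,"jaw": 0,"translation": [0.0146,0.0002,0]},
    {"spin": 0,"jaw": 0,"translation": [0.0148,0.0002,0]},
    {"spin": 0,"jaw": 0,"translation": [0.0148,0.0002,0.013]},
    {"spin": 0,"jaw": 0,"translation": [0,0,0.02]},
    {"spin": 0,"jaw": 0,"translation": [0,0,0.02]},
    {"spin": 0,"jaw": 0,"translation": [0,0,0.02]},
    {"spin": 0,"jaw": 0,"translation": [0,0,0.01]},
  ],
)

```text
time: 13.73
tool_pos: [456.7, 117.1, 137.9]
tcp_rot: [-179.9, -0.1, 163.4]
ft_force: [0.1, -0.0, -1.2]
finger_gap: -0.0
grip_force: 0.0
```

```bash
python3 - <<'E'
from h import *
togo([458.1,117.3,135])
p=r.snapshot("wrist");q=r.snapshot("scene");cv2.imwrite("pics/w6.png",np.hstack([p["pixels"][60:360,140:500],cv2.resize(q["pixels"][150:250,250:390],None,fx=3,fy=3)]))
E
```

```text
13.7333 [456.7 117.1 137.9] [-1.7993e+02 -1.4000e-01  1.6340e+02] F [ 0.1 -0.  -1.2] togo tool mm [-1.3  0.6  2.9]
```

View pics/w6.png

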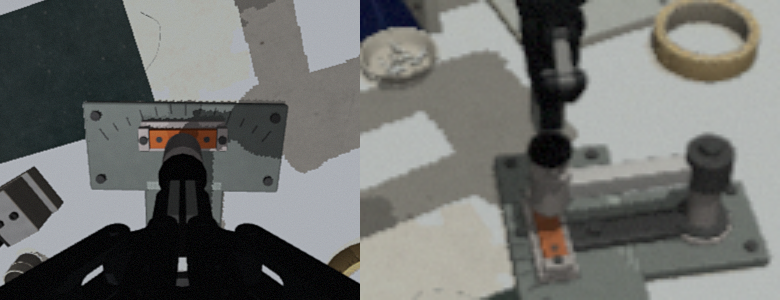

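Sleeve at column ~183 and bar at ~185 (left half), with the fingers over the head. I'll enlarge once for a finer check before pressing.

```bash
python3 - <<'E'
from h import *
p=r.snapshot("wrist");np.savez("w7.npz",**{k:np.array(p[k]) for k in("K","extrinsics","pixels")})
cv2.imwrite("pics/w7.png",cv2.resize(p["pixels"][170:250,265:385],None,fx=6.5,fy=6.5,interpolation=cv2.INTER_CUBIC));togo([458.1,117.3,135])
E
```

```text
13.8833 [457.6 117.1 139.9] [-1.7996e+02 -8.0000e-02  1.6339e+02] F [ 1.1 -0.5  1.3] togo tool mm [-0.4  0.3  4.9]
```

View pics/w7.png

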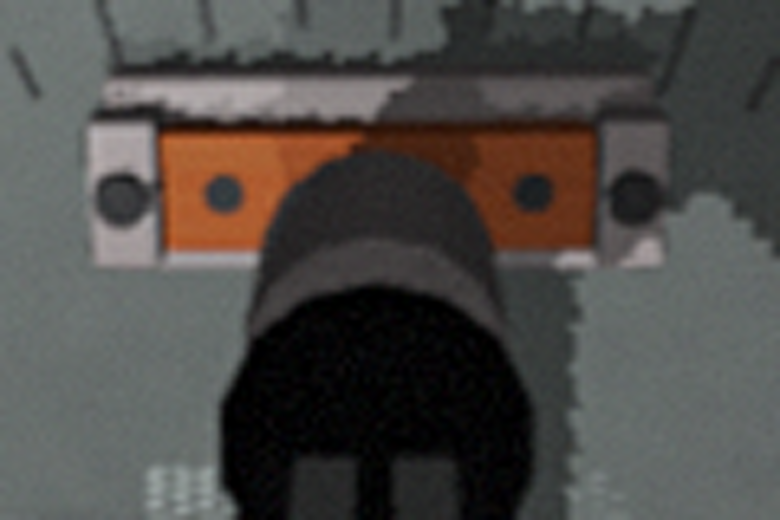

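The screws (122, 635) give the bar's middle at 379. The sleeve's bottom is at ~379, its top at 378 and the head at 376.5. That trend with height extrapolates to the bar's middle within ~0.3 mm, so the plunger is in place. Pressing.

Request:
carry_out(
  commands=[
    {"spin": 0,"jaw": 0,"translation": [0,0,0.008]},
    {"spin": 0,"jaw": 0,"translation": [0,0,0.007]},
    {"spin": 0,"jaw": 0,"translation": [0,0,0.004]},
    {"spin": 0,"jaw": 0,"translation": [0,0,0.004]},
    {"spin": 0,"jaw": 0,"translation": [0,0,0.003]},
    {"spin": 0,"jaw": 0,"translation": [0,0,0.002]},
    {"spin": 0,"jaw": 0,"translation": [0,0,0]},
    {"spin": 0,"jaw": 0,"translation": [0,0,0]},
  ],
)

```text
time: 14.55
tool_pos: [458.3, 117.2, 112.8]
tcp_rot: [180.0, 0.0, 163.4]
ft_force: [-1.9, 0.2, 5.9]
finger_gap: 0.2
grip_force: 3.0
```

Request:
carry_out(
  commands=[
    {"spin": 0,"jaw": 0,"translation": [0,0,0.002]},
    {"spin": 0,"jaw": 0,"translation": [0,0,0.0015]},
    {"spin": 0,"jaw": 0,"translation": [0,0,0.001]},
    {"spin": 0,"jaw": 0,"translation": [0,0,0.0005]},
    {"spin": 0,"jaw": 0,"translation": [0,0,0.0005]},
    {"spin": 0,"jaw": 0,"translation": [0,0,0.0005]},
    {"spin": 0,"jaw": 0,"translation": [0,0,0]},
    {"spin": 0,"jaw": 0,"translation": [0,0,0]},
  ],
)

```text
time: 15.22
tool_pos: [458.6, 117.5, 107.9]
tcp_rot: [180.0, 0.0, 163.4]
ft_force: [-7.1, 0.0, 14.0]
finger_gap: 0.3
grip_force: 7.0
```

Request:
carry_out(
  commands=[
    {"spin": 0,"jaw": 0,"translation": [0,0,0.0005]},
    {"spin": 0,"jaw": 0,"translation": [0,0,0.0005]},
    {"spin": 0,"jaw": 0,"translation": [0,0,0]},
    {"spin": 0,"jaw": 0,"translation": [0,0,0]},
    {"spin": 0,"jaw": 0,"translation": [0,0,0]},
    {"spin": 0,"jaw": 0,"translation": [0,0,0]},
    {"spin": 0,"jaw": 0,"translation": [0,0,0]},
    {"spin": 0,"jaw": 0,"translation": [0,0,0]},
  ],
)

```text
time: 15.88
tool_pos: [458.8, 117.8, 107.8]
tcp_rot: [179.9, 0.1, 163.4]
ft_force: [-9.8, 1.2, 21.2]
finger_gap: 0.1
grip_force: 10.7
```

The stop is reached: 21 N, and z no longer changes. Releasing straight up.

Request:
carry_out(
  commands=[
    {"spin": 0,"jaw": 0,"translation": [0,0,-0.002]},
    {"spin": 0,"jaw": 0,"translation": [0,0,-0.003]},
    {"spin": 0,"jaw": 0,"translation": [0,0,-0.004]},
    {"spin": 0,"jaw": 0,"translation": [0,0,-0.006]},
    {"spin": 0,"jaw": 0,"translation": [0,0,-0.01]},
    {"spin": 0,"jaw": 0,"translation": [0,0,-0.02]},
    {"spin": 0,"jaw": 0,"translation": [0,0,-0.03]},
    {"spin": 0,"jaw": 0,"translation": [0,0,-0.03]},
  ],
)

```text
time: 16.55
tool_pos: [457.0, 116.9, 210.7]
tcp_rot: [-179.9, -0.1, 163.4]
ft_force: [0.8, -0.5, 0.4]
finger_gap: 0.0
grip_force: 0.0
```

Request:
carry_out(
  commands=[
    {"spin": 0,"jaw": 0,"translation": [0,0,-0.02]},
    {"spin": 0,"jaw": 0,"translation": [0,0,0]},
    {"spin": 0,"jaw": 0,"translation": [0,0,0]},
    {"spin": 0,"jaw": 0,"translation": [0,0,0]},
    {"spin": 0,"jaw": 0,"translation": [0,0,0]},
    {"spin": 0,"jaw": 0,"translation": [0,0,0]},
    {"spin": 0,"jaw": 0,"translation": [0,0,0]},
    {"spin": 0,"jaw": 0,"translation": [0,0,0]},
  ],
)

```text
time: 17.22
tool_pos: [457.7, 117.1, 229.5]
tcp_rot: [-180.0, -0.1, 163.4]
ft_force: [0.0, 0.2, -0.3]
finger_gap: -0.1
grip_force: 0.0
```

```bash
python3 - <<'E'
from h import *
togo([458.1,117.3,135])
p=r.snapshot("wrist");q=r.snapshot("scene");cv2.imwrite("pics/w8.png",np.hstack([p["pixels"][60:360,140:500],cv2.resize(q["pixels"][150:250,250:390],None,fx=3,fy=3)]))
E
```

```text
17.2167 [457.7 117.1 229.5] [-1.7996e+02 -8.0000e-02  1.6340e+02] F [ 0.   0.2 -0.3] togo tool mm [-0.5  0.4 94.5]
```

View pics/w8.png

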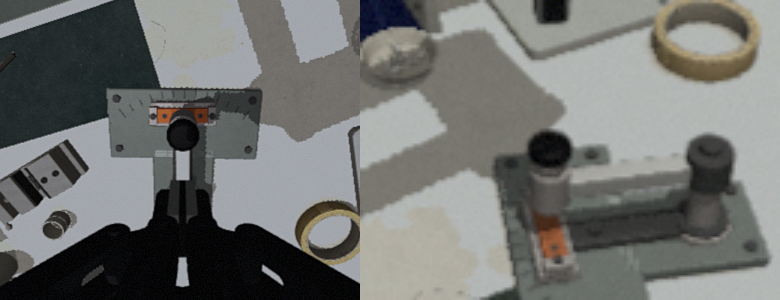

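The head (182,133) is back up at the same place over the bar (183,115). The arm has not moved and the robot is clear.

```bash
python3 -c "
from bench import r
print(r.hand_in())"
```

```text
the job is handed in; nothing more can be done
None
```

The swing arm stands over the middle of the copper bar (to about 0.3 mm by the last wrist picture); the plunger was pushed to its stop once and sprang back up, the robot is clear, and the job is handed in.

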